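# Turn up the hot palette by four clicks

## Task

On the two-zone hot palette, turn up the heat under the larger wax tin by exactly four clicks from where it stands: with a fingertip, gently push the pointer of that zone's dial round clockwise, and do not grip the dial. Leave the other dial, the tins, the jar and the bottle as they are, and keep off the hot plate.

Things in the scene. Friction and masses are not known exactly. Their poses are not given: they have to be found in the camera images.
- unit: the hot palette, fixed to the bench: a grey metal case 330 mm deep (x) by 400 mm long (y) by 55 mm high, origin at the centre of its underside, x away from the front edge, y to the left. Its front 120 mm is the steel control strip with two dials; behind that lies the plate. It stands at different places and turns.
- plate: the hot aluminium plate, 190 mm (x) by 388 mm (y), 12 mm thick, its upper face 67 mm above the bench; origin at the centre of its underside. A line across its middle parts the left zone (+y, left dial) from the right zone (-y, right dial). Not to be touched.
- left_zone (a point): centre of the left heating zone, on the plate's upper face; axes as the case.
- right_zone (a point): centre of the right heating zone, on the plate's upper face; axes as the case.
- left_dial (a joint): left dial: 0 = off, 0.393 rad (22.5 degrees) per click, up to 3.142 at the 8th and last; grows clockwise seen from above = hotter. Starts at rest in one of the stops 0 to 3. A sprung ball holds each stop: passing a click takes about 0.16 N m, i.e. 5 N pushed sideways on the pointer 32 mm from the axis; past half-way it snaps into the next stop by itself.
- right_dial (a joint): right dial: 0 = off, 0.393 rad (22.5 degrees) per click, up to 3.142 at the 8th and last; grows clockwise seen from above = hotter. Starts at rest in one of the stops 0 to 3. A sprung ball holds each stop: passing a click takes about 0.16 N m, i.e. 5 N pushed sideways on the pointer 32 mm from the axis; past half-way it snaps into the next stop by itself.
- left_axis (a point): the left dial's vertical turning axis, at the height of the control strip's upper face (55 mm above the bench). The dial: a metal skirt of 26 mm radius up to 8 mm above the strip, a black hub of 16 mm radius up to 28 mm, and a black pointer. Axes as the case. The strip is flat and free for 60 mm around the axis.
- right_axis (a point): the right dial's vertical turning axis, at the height of the control strip's upper face (55 mm above the bench). The dial: a metal skirt of 26 mm radius up to 8 mm above the strip, a black hub of 16 mm radius up to 28 mm, and a black pointer. Axes as the case. The strip is flat and free for 60 mm around the axis.
- left_pointer (a point): on the centre line of the left dial's pointer, 38 mm from its axis, on its upper face (83 mm above the bench); x outward along it. The pointer: a bar 12 mm wide with a white line on top, from the hub to 45 mm from the axis, 8 to 28 mm above the strip. Off, it points left along the case (+y of the case); turning clockwise it swings past the plate side (+x) to the right.
- right_pointer (a point): on the centre line of the right dial's pointer, 38 mm from its axis, on its upper face (83 mm above the bench); x outward along it. The pointer: a bar 12 mm wide with a white line on top, from the hub to 45 mm from the axis, 8 to 28 mm above the strip. Off, it points left along the case (+y of the case); turning clockwise it swings past the plate side (+x) to the right.
- big_tin_center (a point): centre of the larger open wax tin, 84 mm across, 42 mm high, standing loose on one zone of the plate; 0.3 kg.
- small_tin_center (a point): centre of the smaller open wax tin, 56 mm across, 34 mm high, standing loose on the other zone; 0.12 kg.
- jar_center (a point): a white jar 72 mm across and 105 mm high with brushes in it, up to 245 mm high in all and 80 mm across at the brushes, loose on the bench beside the case; this point lies 50 mm above its foot.
- bottle_center (a point): a clear bottle 54 mm across, 140 mm high, loose on the bench at the other side of the case; this point lies 70 mm above its foot.
Things that resemble listed ones, but are neither listed nor needed, are in the scene too. Leave any blue, green or turquoise look-alike of the part that bears big_tin_center alone.

How it is judged:
By the outcome, as a careful person would: the job done as asked, in the order asked, and still so for the second after the job is handed in, with the robot touching nothing.
It also fails if it takes over 45 s, if anything falls off the work surface, if the arm or the gripper's body presses on something with over 40 N, if the wrist force passes 120 N, or if a joint passes its speed limit or range.

## Robot

A 6-joint arm with a two-finger parallel gripper is mounted at the origin on the work surface. World frame = base frame: x ahead of the robot, y to its left, z up, the work surface at z = 0. Lengths are in m, angles in rad, forces in N, time in s.
With the tool pointing down it reaches from about 0.35 to 0.85 m from the base axis. Payload 8.1 kg.
Tool frame: the origin (TCP) lies at the very end of the fingers, on their centre line; the grasp point (between the pads) lies 19 mm behind it (robot.pinch_z is the distance from the TCP to the grasp point, in m); x points along the fingers, z is the direction in which the jaws open and shut, and the axes are right-handed (so a half turn about x gives the same grasp; the last joint's range is limited). The gripper opens to 93 mm and grips with 3 to 60 N. Pads are 15 mm wide; open, the fingers measure 128 mm over their backs; the gripper's body (75 mm by 188 mm) begins 65 mm behind the grasp point.
Start: joints at [1.093, 0.13, 1.488, -0, 1.523, -0.085], TCP at [0.23, 0.554, 0.219] pointing down, gripper open.
Joint ranges: [-2.96, 2.96], [-0.89, 2.26], [0.02, 2.5], [-1.34, 4.48], [0, 2.73], [-2.66, 2.66]. Speed limits (rad/s): [2.39, 2.39, 2.79, 3.14, 3.14, 3.14].

## Interface

Orientations are given as a rotation vector (axis times angle).
In Python, from plant import robot, optics, ticket gives the robot as it stands.
- The arm moves only by the tool jog_arm, never from a script. Its argument "targets" is a list of rows, each a list of 7 numbers: the shift along the tool's x, y, z in cm, then the turn, a rotation vector about the tool's x, y, z in degrees, then the closure, from 0 (fully open) to 1 (shut). In form: [[dx, dy, dz, ax, ay, az, grip], ...]. A call has 1 to 5 rows; each row is the pose to reach, as a shift and turn from the pose measured when the call began, along the tool's axes at that moment; what a row does not reach only later rows make up. A row lasts 1/8 s, in which the tool goes at most 62.5 mm and 10.7 degrees, less where a joint would pass 70% of its speed; a pose out of reach is approached as far as the arm can. A call with a gripper value outside its range is refused whole. The fingers move at their own pace and stop on an object; "squeeze" is the grip in N (left out, the last holds). Time passes only in rows, so rows that repeat a pose let the fingers close. It gives the time, the measured TCP pose, the force and the opening at its end, in the units of the state.
- robot.read_state(): the state, without advancing time (a new reading comes with each control period).
- optics.read_camera(name): name is "scene" or "top" or "wrist"; returns a dict with "frame" (384x512x3 uint8, red, green, blue), "vertical_fov" (degrees; the focal length in pixels is half the picture's height over the tangent of half this angle, whatever the lens; pixels are square), "cx", "cy" (the principal point, pixels), "R" (3x3) and "t" (3): a world point X has camera coordinates R X + t. Camera axes: x right, y down, z forward; pixel columns grow to the right and rows downward; lengths in m; the calibration is good to about 2 mm. A picture is of the moment at which its call begins. There is no depth.
- ticket.close_job(): hands the job in, once; it reports no verdict.
The state is a dict: "t": time; "q": joint angles; "dq": joint speeds; "joint_torque": joint torques, N m; "tool_pos": TCP position; "orientation": TCP orientation; "force": force on the tool from outside, world axes, zero at the start; "wrist_torque": the same for the moment, N m; "opening": finger opening in m.
Only numpy, scipy, OpenCV 4.12 (cv2) and the standard library are available. Lean on these libraries where they do the work, as an engineer would, in place of code of your own. Each camera call takes 0.05 s, during which the arm holds its last target.

## Working session

There is one attempt and no reset: what is moved stays moved. The work goes in short steps, Python scripts to look and compute and a tool call to move; the robot and the scene stay as the last step left them, time stands still between calls to the robot, and variables do not carry over. Pictures are saved under pics/ and viewed, and the job is handed in when it is done.

Besides the shell and the picture viewer there is one more tool, called after "Call:" in YAML: its name, and indented under it one key for each argument. jog_arm: Moves the arm, as the interface text tells. Its arguments: {"type":"object","properties":{"targets":{"type":"array"},"squeeze":{"type":"number"}},"required":["targets"]}

```bash
mkdir -p pics; ls; python3 - <<'E'
from plant import robot, optics
import cv2,pickle
D={}
for n in ("scene","top","wrist"):
    d=optics.read_camera(n); D[n]=d
    cv2.imwrite(f"pics/{n}0.png",d["frame"][:,:,::-1])
    print(n,d["vertical_fov"],d["cx"],d["cy"],d["R"],d["t"])
pickle.dump(D,open("d0.pkl","wb"))
print(robot.read_state())
E
```

```text
pics
scene 47.25153845445562 250.4776651951179 189.21483833171283 [[ 0.06540355  0.99781462 -0.00939972]
 [ 0.62689414 -0.04841612 -0.77759863]
 [-0.77635438  0.04496509 -0.62869072]] [-0.06792834 -0.30581331  1.72116511]
top 51.04206471241668 259.99465619929447 190.39271286937665 [[ 0.02737336 -0.999615    0.00453415]
 [-0.99710123 -0.02762609 -0.07089386]
 [ 0.07099183 -0.0025804  -0.99747356]] [0.01425165 0.57205794 1.05387267]
wrist 70.078281348178 255.6358205121396 186.86810068500347 [[ 0.38176908  0.92425348 -0.00280497]
 [ 0.89115296 -0.36728834  0.26635629]
 [ 0.24515049 -0.10418625 -0.96387056]] [-0.59855018 -0.03234579  0.39064912]
{'t': 0.15, 'q': array([ 1.09260818e+00,  1.30977744e-01,  1.48898660e+00,  4.11899936e-06,
        1.52298545e+00, -8.53664115e-02]), 'dq': array([-1.20947712e-03, -6.25287884e-04, -3.05371896e-03, -2.62373220e-03,
       -9.21278974e-05, -1.00669839e-03]), 'joint_torque': array([ 9.68402856e-04, -5.60478115e+01, -4.92334664e+01,  7.69068045e-02,
        3.07143910e-02, -1.36235271e-04]), 'tool_pos': array([0.22944677, 0.55394873, 0.21785771]), 'orientation': array([-0.91585316,  1.37103107,  0.91477993]), 'force': array([-0.10767814, -0.11618662, -0.92378322]), 'wrist_torque': array([-0.00043499, -0.00889293, -0.05519832]), 'opening': 0.09332138470563876}
```

View pics/scene0.png

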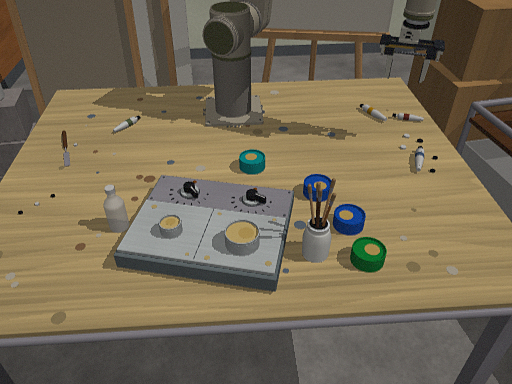

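View pics/top0.png

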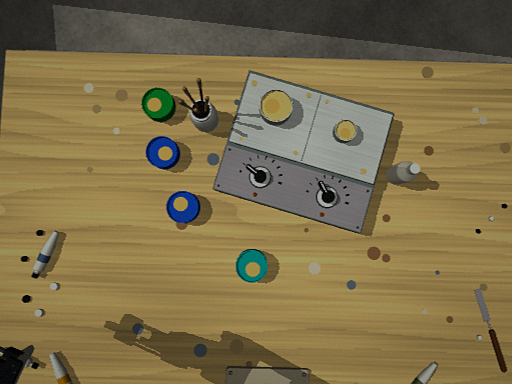

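View pics/wrist0.png

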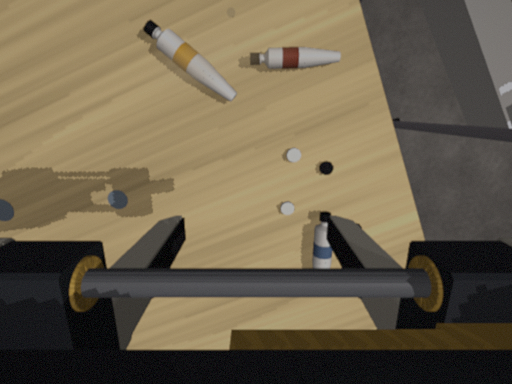

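Top view: the big tin is at (277,105) on the left zone, so the left dial at (260,176) is the one to turn. The small tin is at (345,130), the jar at (203,115) and the bottle at (403,173). Next I'll zoom in on the dials.

```bash
python3 - <<'E'
import cv2,pickle
D=pickle.load(open("d0.pkl","rb"))
f=D["top"]["frame"][:,:,::-1]
c=f[140:240,205:385]
cv2.imwrite("pics/topz.png",cv2.resize(c,None,fx=4.4,fy=4.4,interpolation=cv2.INTER_CUBIC))
f=D["scene"]["frame"][:,:,::-1]
cv2.imwrite("pics/scenez.png",cv2.resize(f[165:225,150:300],None,fx=5.3,fy=5.3,interpolation=cv2.INTER_CUBIC))
E
```

```text
(no output)
```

View pics/topz.png

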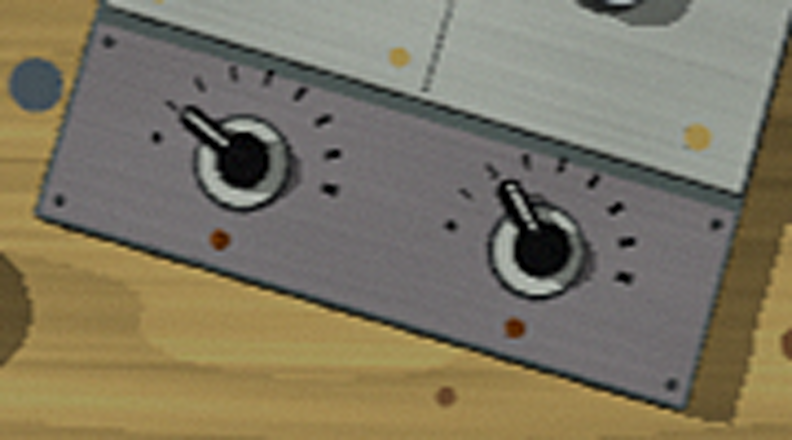

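View pics/scenez.png

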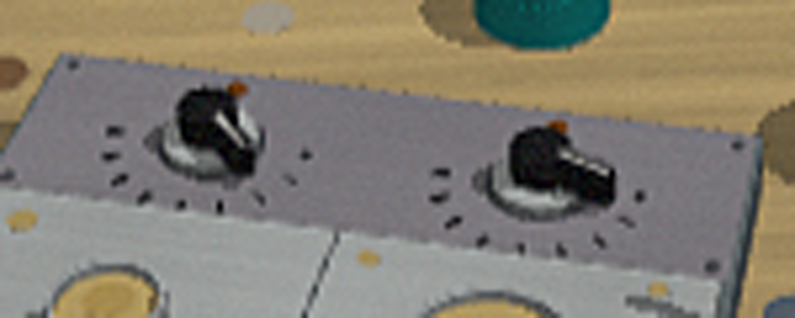

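```bash
cat > h.py <<'E'
import numpy as np,cv2
from scipy.spatial.transform import Rotation as Rn
def cam(d):
    f=d["frame"].shape[0]/2/np.tan(np.radians(d["vertical_fov"])/2); return f
def ray(d,u,v,z):
    f=cam(d);R=d["R"];t=d["t"]
    c=-R.T@t; r=R.T@np.array([(u-d["cx"])/f,(v-d["cy"])/f,1.])
    return c+r*(z-c[2])/r[2]
def proj(d,X):
    f=cam(d);p=d["R"]@np.asarray(X)+d["t"]; return d["cx"]+f*p[0]/p[2],d["cy"]+f*p[1]/p[2]
E
python3 - <<'E'
from h import *
import pickle
D=pickle.load(open("d0.pkl","rb"));d=D["top"]
z=lambda x,y:(205+(x+.5)/4.4-.5,140+(y+.5)/4.4-.5)
a=ray(d,*z(38,215),.055);b=ray(d,*z(690,408),.055)
print("front corners",a,b,np.linalg.norm(a-b))
ydir=(a-b)[:2]/np.linalg.norm((a-b)[:2]);print("case y ang",np.degrees(np.arctan2(ydir[1],ydir[0])))
g=d["frame"].astype(int).max(2)
for (u0,v0) in ((260,176),(328,196)):
    m=np.zeros(g.shape,np.uint8);m[v0-16:v0+16,u0-18:u0+18]=(g<60)[v0-16:v0+16,u0-18:u0+18]
    m=cv2.resize(m*255,None,fx=4,fy=4,interpolation=cv2.INTER_LINEAR)>127
    dt=cv2.distanceTransform(m.astype(np.uint8),cv2.DIST_L2,5)
    ys,xs=np.where(dt>dt.max()-1.5)
    u,v=(xs.mean()+.5)/4-.5,(ys.mean()+.5)/4-.5
    h=ray(d,u,v,.083);print("hub px",u,v,dt.max()/4,"world",h, "in case", np.dot((h-b)[:2],ydir),np.dot((h-b)[:2],[ydir[1],-ydir[0]]))
for p in ((182,113),(243,160)): print("ptr",ray(d,*z(*p),.083))
for n,p,zz in (("jar",(203,120),.1),("brush1",(199,80),.245),("brush2",(182,97),.245),("brush3",(212,97),.245),("bigtin",(277,106),.109)):
    print(n,ray(d,*p,zz))
# tick end
c=(d["frame"][:,:,0]>0)
q=D and None
from plant import robot
s=robot.read_state();print(Rn.from_rotvec(s["orientation"]).as_matrix())
E
```

```text
front corners [0.57059161 0.15096139 0.055     ] [ 0.46822591 -0.23329182  0.055     ] 0.3976547082309312
case y ang 75.08275795624414
hub px 260.00657894736844 176.42763157894737 5.599999 world [0.60226376 0.03109588 0.083     ] in case 0.28998199166256056 0.06146096905226658
hub px 327.79605263157896 196.73026315789474 5.745349 world [ 0.55573953 -0.1406457   0.083     ] in case 0.11205189911392235 0.060715004164941654
ptr [0.62951998 0.06728525 0.083     ]
ptr [0.60339274 0.03154461 0.083     ]
jar [0.73830575 0.17756774 0.1       ]
brush1 [0.78980923 0.16826005 0.245     ]
brush2 [0.75150836 0.20325101 0.245     ]
brush3 [0.75335814 0.13898529 0.245     ]
bigtin [ 0.77666954 -0.00629465  0.109     ]
[[-6.28172778e-04 -9.23832475e-01  3.82796503e-01]
 [-1.20302249e-03  3.82797000e-01  9.23831700e-01]
 [-9.99999079e-01  1.19813123e-04 -1.35185390e-03]]
```

The left dial stands at click 1: the pointer is at 53° world and the case's y axis at 75°. The goal is click 5, with the pointer at -37.5°. I'll close the fingers, approach over the trailing side and look at the tips.

```bash
cat >> h.py <<'E'
A=np.array([0.6023,0.0311]); TY=0.0075
def pose(theta,gap=0.,rho=.040,off=.006+TY):
    t=np.radians(theta);u=np.array([np.cos(t),np.sin(t)]);n=np.array([-u[1],u[0]])
    return A+rho*u+(off+gap)*n
def row(s,xy,z,psi):
    """psi: world angle (deg) of tool z; tool x down"""
    R0=Rn.from_rotvec(s["orientation"]).as_matrix()
    p=np.radians(psi); X=np.array([0,0,-1.]);Z=np.array([np.cos(p),np.sin(p),0]);Y=np.cross(Z,X)
    R1=np.c_[X,Y,Z]
    d=R0.T@(np.r_[xy,z]-s["tool_pos"])*100
    a=np.degrees(Rn.from_matrix(R0.T@R1).as_rotvec())
    return np.round(np.r_[d,a],2).tolist()
E
python3 - <<'E'
from h import *
from plant import robot
s=robot.read_state(); p=pose(52.5,.025); print(p)
print(row(s,p,.25,52.5),row(s,p,.14,52.5))
E
```

```text
[0.59610635 0.08627145]
[-3.18, -51.78, -29.17, 14.99, -0.08, 0.0] [7.82, -51.78, -29.16, 14.99, -0.08, 0.0]
```

Call:
jog_arm:
  targets:
    - [-3.2,-6,-3.5,3,0,0,1]
    - [-3.2,-12,-7,6,0,0,1]
    - [-3.2,-18,-10,9,0,0,1]
    - [-3.2,-24,-13.5,12,0,0,1]
    - [-3.2,-29,-16.5,15,0,0,1]
  squeeze: 10

```text
t: 0.78
tool_pos: [0.4188, 0.3104, 0.2499]
orientation: [-0.715, 1.451, 0.713]
force: [0.2, 0.5, 0.4]
opening: 0.0478
```

```bash
python3 - <<'E'
from h import *
from plant import robot
s=robot.read_state(); p=pose(52.5,.025); print(s["tool_pos"],s["opening"])
print(row(s,p,.25,52.5),row(s,p,.14,52.5))
E
```

```text
[0.41877672 0.31036501 0.24987109] 0.047831527831113156
[0.0, -27.72, -6.94, -0.09, -0.08, 0.02] [11.0, -27.72, -6.93, -0.09, -0.08, 0.02]
```

Call:
jog_arm:
  targets:
    - [0,-6,-1.5,0,0,0,1]
    - [0,-12,-3,0,0,0,1]
    - [0,-18,-4.5,0,0,0,1]
    - [0,-24,-6,0,0,0,1]
    - [0,-27.7,-6.9,0,0,0,1]

```text
t: 1.4
tool_pos: [0.5972, 0.0839, 0.2494]
orientation: [-0.713, 1.453, 0.712]
force: [-0.1, 0.8, -0.4]
opening: 0.0013
```

```bash
python3 - <<'E'
from h import *
from plant import robot,optics
s=robot.read_state(); p=pose(52.5,.025); print(s["tool_pos"],s["opening"])
print(row(s,p,.25,52.5),row(s,p,.14,52.5))
d=optics.read_camera("scene");c=d["frame"][60:260,150:360,::-1];cv2.imwrite("pics/s1.png",cv2.resize(c,None,fx=3,fy=3,interpolation=cv2.INTER_CUBIC))
d=optics.read_camera("wrist");cv2.imwrite("pics/w1.png",d["frame"][:,:,::-1])
print(proj(d,s["tool_pos"]))
E
```

```text
[0.59724143 0.08392904 0.24941645] 0.0012799688852022219
[-0.06, 0.23, 0.12, -0.21, -0.12, -0.0] [10.94, 0.23, 0.14, -0.21, -0.12, -0.0]
(np.float64(258.1912515274574), np.float64(223.02110766037927))
```

View pics/s1.png

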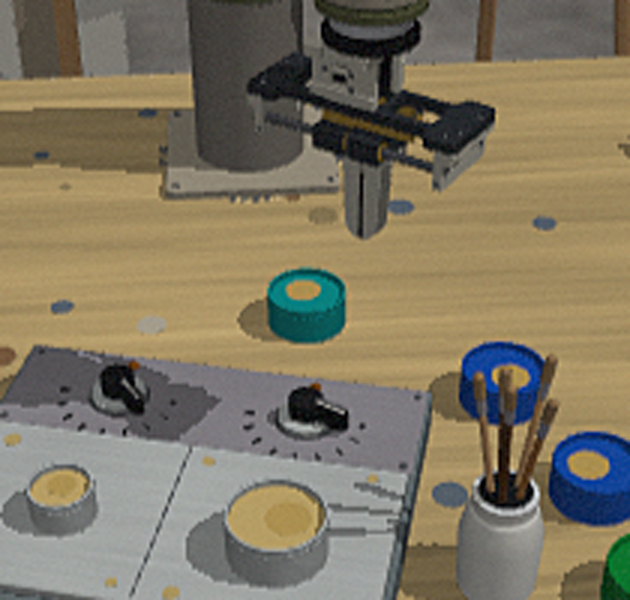

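View pics/w1.png

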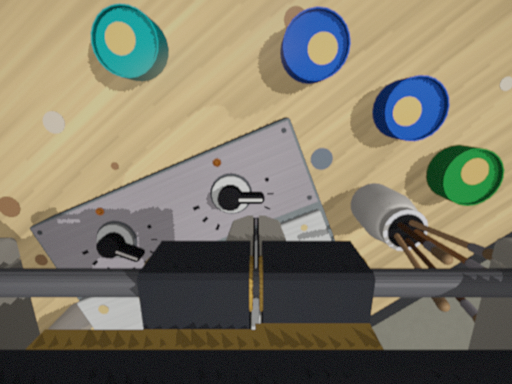

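The fingers are shut, forming a blade about 35 mm across, and the path to the brushes is clear. The wrist view shows the left dial at (232,195) with its pointer along tool z. Descending with a 25 mm gap.

```bash
python3 - <<'E'
from h import *
from plant import robot
s=robot.read_state()
print(row(s,pose(52.5,.02,.042),.068,52.5)); print(s["tool_pos"],s["force"])
E
```

```text
[18.1, -0.18, 0.42, -0.34, -0.16, 0.02]
[0.5975559  0.08304877 0.24904563] [ 0.20227443  0.29859918 -0.12720299]
```

Call:
jog_arm:
  targets:
    - [4,0,0.4,0,0,0,1]
    - [9,0,0.4,0,0,0,1]
    - [14,-0.1,0.4,0,0,0,1]
    - [17,-0.1,0.4,0,0,0,1]
    - [18.1,-0.1,0.4,0,0,0,1]

```text
t: 2.12
tool_pos: [0.5982, 0.0859, 0.0653]
orientation: [-0.711, 1.458, 0.712]
force: [-0.2, 0.1, 0.6]
opening: 0.0003
```

```bash
python3 - <<'E'
from h import *
from plant import robot,optics
d=optics.read_camera("top");c=d["frame"][110:240,190:370,::-1];cv2.imwrite("pics/t2.png",cv2.resize(c,None,fx=4.4,fy=4.4,interpolation=cv2.INTER_CUBIC))
d=optics.read_camera("wrist");cv2.imwrite("pics/w2.png",d["frame"][:,:,::-1])
s=robot.read_state(); print(s["tool_pos"],s["force"])
for g in (.02,.005,0): print(g,row(s,pose(52.5,g,.042),.068,52.5))
for th in (45,37,30): print(th,row(s,pose(th,0,.042),.068,th))
E
```

```text
[0.59947543 0.08571339 0.0670689 ] [-0.01761862 -0.44719746 -0.66634955]
0.02 [-0.09, -0.2, 0.04, -0.31, -0.23, -0.08]
0.005 [-0.1, -1.7, 0.05, -0.31, -0.23, -0.08]
0 [-0.1, -2.2, 0.05, -0.31, -0.23, -0.08]
45 [-0.1, -2.76, 0.19, 7.19, -0.24, -0.07]
37 [-0.1, -3.37, 0.26, 15.19, -0.24, -0.05]
30 [-0.1, -3.91, 0.26, 22.19, -0.25, -0.04]
```

View pics/t2.png

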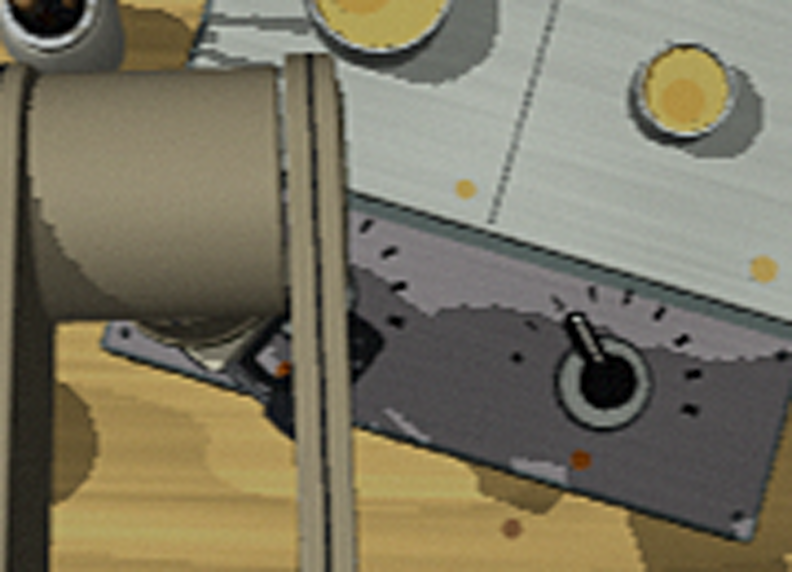

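View pics/w2.png

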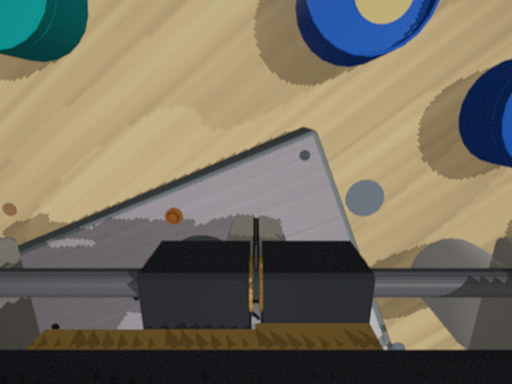

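Call:
jog_arm:
  targets:
    - [-0.1,-0.6,0,0,0,0,1]
    - [-0.1,-1.2,0,0,0,0,1]
    - [-0.1,-1.7,0,0,0,0,1]
    - [-0.1,-2.0,0,0,0,0,1]
    - [-0.1,-2.0,0,0,0,0,1]

```text
t: 2.85
tool_pos: [0.6155, 0.0732, 0.0681]
orientation: [-0.711, 1.456, 0.711]
force: [0.7, 0.2, 0.2]
opening: 0.0002
```

```bash
cat > look.py <<'E'
from h import *
from plant import robot,optics
import sys
n=sys.argv[1]; ths=[float(x) for x in sys.argv[2:]]
d=optics.read_camera("scene");c=d["frame"][130:265,170:350,::-1];cv2.imwrite(f"pics/{n}.png",cv2.resize(c,None,fx=4.4,fy=4.4,interpolation=cv2.INTER_CUBIC))
s=robot.read_state(); print(s["tool_pos"].round(4),s["force"].round(2),s["wrist_torque"].round(2))
for th in ths: print(th,row(s,pose(th,0,.042),.068,th))
E
python3 look.py s3 47 42 37 33 30
```

```text
[0.6153 0.0734 0.068 ] [-0.72 -0.02  0.23] [ 0.    0.02 -0.02]
47.0 [-0.0, -0.6, 0.17, 5.18, -0.24, -0.08]
42.0 [-0.0, -0.98, 0.24, 10.18, -0.24, -0.07]
37.0 [-0.0, -1.36, 0.27, 15.18, -0.25, -0.06]
33.0 [-0.0, -1.67, 0.28, 19.18, -0.25, -0.05]
30.0 [-0.0, -1.9, 0.26, 22.18, -0.25, -0.04]
```

View pics/s3.png

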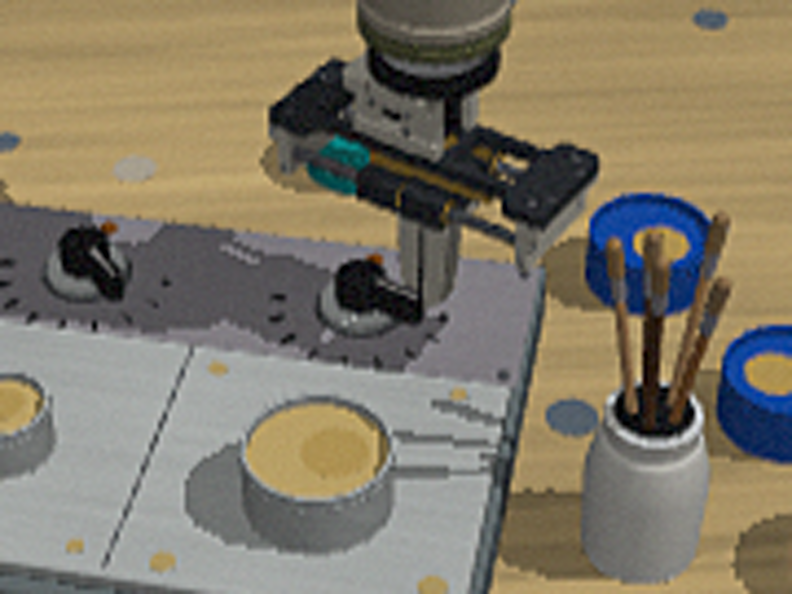

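The scene view shows the fingertip just behind the pointer tip at (415,310), and the brushes are clear. Pushing the first click.

Call:
jog_arm:
  targets:
    - [0,-0.4,0.1,2.5,0,0,1]
    - [0,-0.7,0.2,6,0,0,1]
    - [0,-1.0,0.25,10,0,0,1]
    - [0,-1.2,0.27,13,0,0,1]
    - [0,-1.4,0.27,15,0,0,1]

```text
t: 3.52
tool_pos: [0.6279, 0.067, 0.0678]
orientation: [-0.508, 1.515, 0.507]
force: [-0.0, 0.3, 0.2]
opening: 0.0005
```

```bash
python3 look.py s4 34 30 26 22 18 14
```

```text
[0.6281 0.0668 0.0679] [ 0.02  0.17 -0.05] [-0.07  0.03 -0.01]
34.0 [-0.01, -0.17, 0.06, 3.02, -0.25, -0.02]
30.0 [-0.01, -0.47, 0.12, 7.02, -0.25, -0.01]
26.0 [-0.01, -0.77, 0.17, 11.02, -0.25, 0.0]
22.0 [-0.01, -1.08, 0.2, 15.02, -0.25, 0.01]
18.0 [-0.01, -1.39, 0.2, 19.02, -0.25, 0.02]
14.0 [-0.01, -1.69, 0.18, 23.02, -0.25, 0.03]
```

View pics/s4.png

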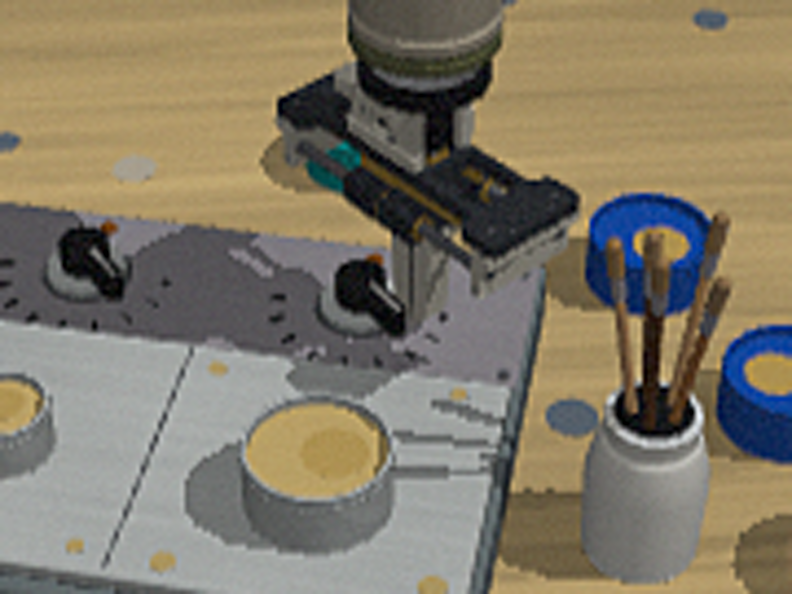

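The pointer has moved one click and no force is left on the tool. Next click: 30° to 7.5°, pushing to about 14°.

Call:
jog_arm:
  targets:
    - [0,-0.4,0.1,5,0,0,1]
    - [0,-0.75,0.17,10,0,0,1]
    - [0,-1.1,0.2,15,0,0,1]
    - [0,-1.4,0.2,19,0,0,1]
    - [0,-1.65,0.18,22.5,0,0,1]

```text
t: 4.2
tool_pos: [0.6394, 0.0547, 0.0679]
orientation: [-0.199, 1.566, 0.196]
force: [-1.0, -0.4, -0.3]
opening: 0.0003
```

```bash
python3 look.py s5 10 6 2 -2 -6 -9
```

```text
[0.6396 0.0545 0.0679] [-0.03 -0.59  0.09] [-0.01 -0.03 -0.02]
10.0 [-0.01, -0.31, 0.1, 4.26, -0.24, 0.09]
6.0 [-0.01, -0.61, 0.16, 8.26, -0.24, 0.1]
2.0 [-0.01, -0.92, 0.2, 12.26, -0.24, 0.11]
-2.0 [-0.01, -1.23, 0.22, 16.26, -0.23, 0.12]
-6.0 [-0.01, -1.53, 0.22, 20.26, -0.23, 0.12]
-9.0 [-0.01, -1.76, 0.2, 23.26, -0.23, 0.13]
```

View pics/s5.png

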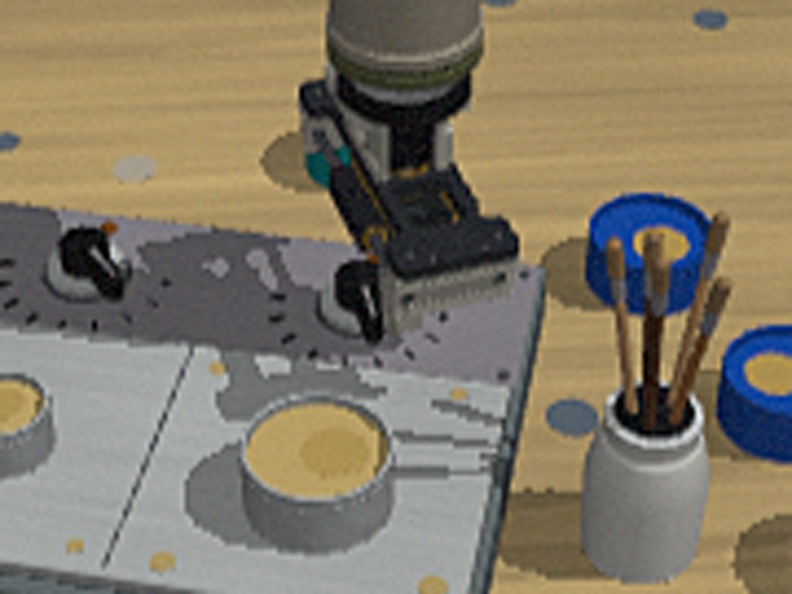

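The dial is at click 3. Now to click 4.

Call:
jog_arm:
  targets:
    - [0,-0.4,0.12,5.5,0,0,1]
    - [0,-0.75,0.18,10,0,0,1]
    - [0,-1.1,0.2,14.5,0,0,1]
    - [0,-1.4,0.22,18.5,0,0,1]
    - [0,-1.7,0.2,22.5,0,0,1]

```text
t: 4.88
tool_pos: [0.6456, 0.0385, 0.0678]
orientation: [0.111, 1.572, -0.116]
force: [-0.5, 1.3, 0.1]
opening: 0.0002
```

```bash
python3 look.py s6 -12 -16 -20 -24 -28 -31
```

```text
[0.6457 0.0382 0.0679] [ 0.01  0.99 -1.36] [ 0.13  0.13 -0.01]
-12.0 [-0.01, -0.26, 0.09, 3.52, -0.2, 0.17]
-16.0 [-0.01, -0.56, 0.16, 7.52, -0.19, 0.18]
-20.0 [-0.01, -0.86, 0.2, 11.52, -0.18, 0.19]
-24.0 [-0.01, -1.17, 0.23, 15.52, -0.18, 0.19]
-28.0 [-0.01, -1.48, 0.23, 19.52, -0.17, 0.2]
-31.0 [-0.01, -1.71, 0.21, 22.52, -0.17, 0.2]
```

View pics/s6.png

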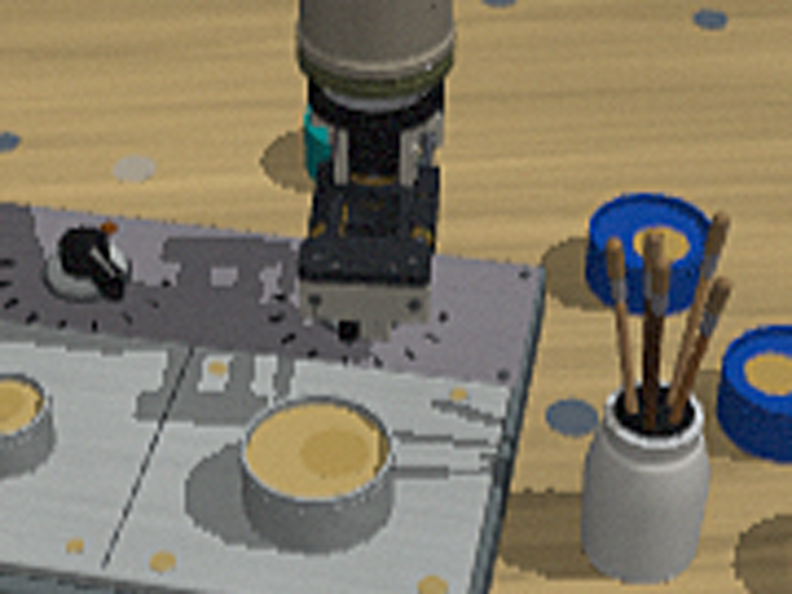

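Call:
jog_arm:
  targets:
    - [0,-0.4,0.12,5.5,0,0,1]
    - [0,-0.75,0.18,10,0,0,1]
    - [0,-1.1,0.22,14.5,0,0,1]
    - [0,-1.4,0.22,18.5,0,0,1]
    - [0,-1.65,0.22,22,0,0,1]

```text
t: 5.55
tool_pos: [0.6453, 0.0219, 0.0678]
orientation: [0.415, 1.534, -0.419]
force: [1.1, 3.5, 1.0]
opening: 0.0004
```

```bash
python3 look.py s7 -31
```

```text
[0.6453 0.0219 0.0679] [0.19 2.87 0.23] [ 0.4   0.1  -0.03]
-31.0 [-0.01, -0.08, 0.04, 0.36, -0.15, 0.19]
```

View pics/s7.png

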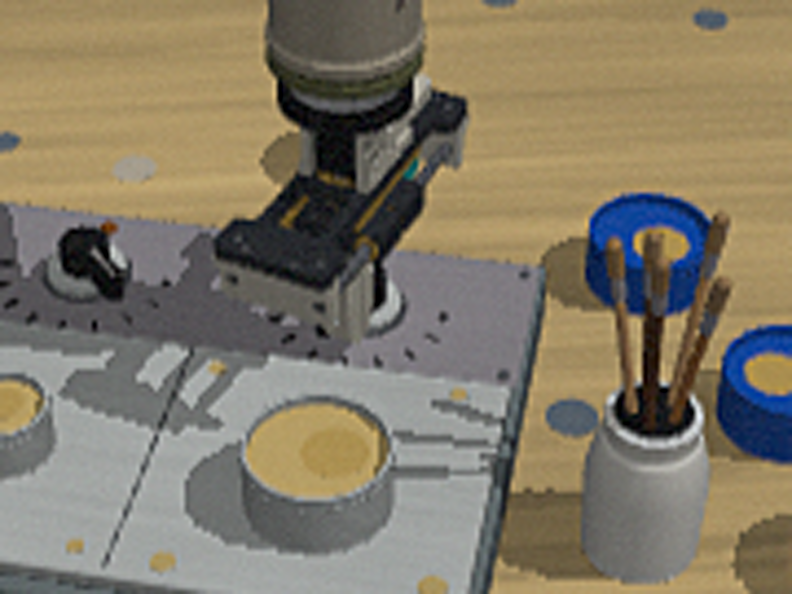

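The tool reads 2.9 N here, so I can't tell whether the last click passed. I'll back off sideways, rise and look.

Call:
jog_arm:
  targets:
    - [0,0.5,0,0,0,0,1]
    - [0,1.2,0.2,0,0,0,1]
    - [-1,1.8,0.3,0,0,0,1]
    - [-5,1.8,0.3,0,0,0,1]
    - [-10,1.8,0.3,0,0,0,1]

```text
t: 6.22
tool_pos: [0.6568, 0.0365, 0.1681]
orientation: [0.416, 1.536, -0.421]
force: [0.4, 0.1, 0.3]
opening: 0.0005
```

```bash
python3 look.py s8 -31; python3 - <<'E'
from plant import optics
import cv2
d=optics.read_camera("wrist");cv2.imwrite("pics/w8.png",d["frame"][:,:,::-1])
E
```

```text
[0.6609 0.0364 0.1782] [ 0.91 -0.11  6.61] [-0.02  0.01 -0.02]
-31.0 [11.01, -2.13, -0.63, 0.42, 0.34, -0.08]
```

View pics/s8.png

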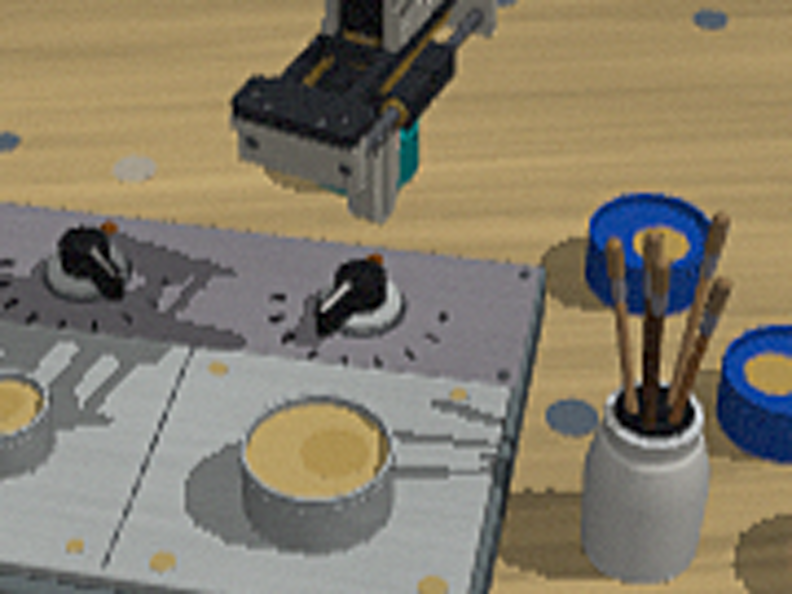

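View pics/w8.png

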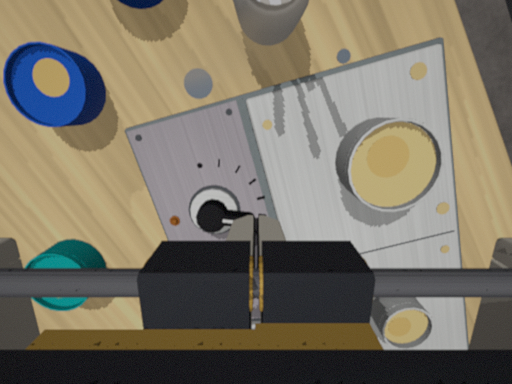

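The pointer now looks to be past the fourth mark. I'll retreat so I can measure it from the top view.

Call:
jog_arm:
  targets:
    - [-4,0,-3,0,0,0,1]
    - [-8,2,-8,0,0,0,1]
    - [-8,5,-14,0,0,0,1]
    - [-8,8,-20,0,0,0,1]
    - [-8,10,-26,0,0,0,1]

```text
t: 6.95
tool_pos: [0.4959, 0.2463, 0.2558]
orientation: [0.418, 1.52, -0.416]
force: [-0.1, 0.6, 0.2]
opening: 0.0005
```

Call:
jog_arm:
  targets:
    - [0,2,-4,0,0,0,1]
    - [0,5,-8,0,0,0,1]
    - [0,7,-10,0,0,0,1]
    - [0,7,-10,0,0,0,1]

```text
t: 7.45
tool_pos: [0.4445, 0.3594, 0.2556]
orientation: [0.416, 1.521, -0.413]
force: [-0.5, -0.5, -0.0]
opening: 0.0008
```

```bash
python3 - <<'E'
from h import *
import pickle
from plant import robot,optics
s=robot.read_state();print(s["t"],s["tool_pos"],s["force"],abs(s["dq"]).max())
d=optics.read_camera("top");pickle.dump(d,open("d9.pkl","wb"))
cv2.imwrite("pics/t9f.png",d["frame"][:,:,::-1])
c=d["frame"][140:240,205:385,::-1];cv2.imwrite("pics/t9.png",cv2.resize(c,None,fx=4.4,fy=4.4,interpolation=cv2.INTER_CUBIC))
E
```

```text
7.45 [0.44451947 0.35942586 0.25557629] [-0.4541287  -0.5141098  -0.03291106] 0.04798714063547667
```

View pics/t9.png

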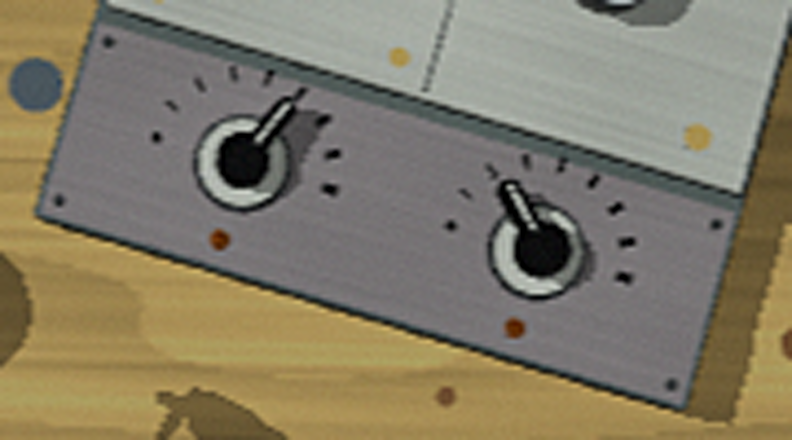

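View pics/t9f.png

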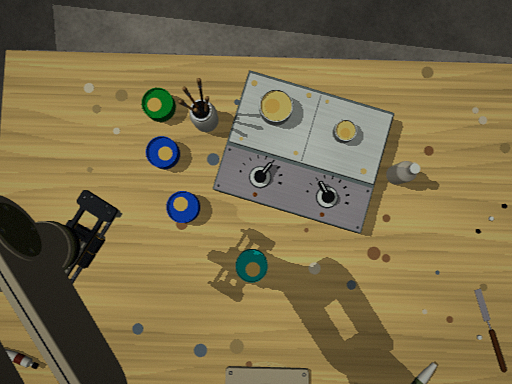

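The pointer in the top view runs from (243,160) to (292,98), about -38° world, and lines up with the fifth mark. That is click 5, four up from click 1. The right dial, tins, jar and bottle are unchanged.

```bash
python3 -c "
from plant import ticket
print(ticket.close_job())"
```

```text
the job is handed in; nothing more can be done
None
```

The heat under the larger wax tin is up by exactly four clicks: I turned the left dial from click 1 to click 5. I pushed its pointer clockwise with the closed fingertips, one click at a time, and never gripped the dial. Then I backed off, lifted clear and handed the job in at about 7.5 s.

- **Dial position:** in the last top view the pointer stands at about -38° world, against -37.5° expected, and in line with the fifth mark.
- **Everything else:** by eye against the first view, the right dial, both tins, the jar, the bottle and the look-alikes had not moved. The tool was not sent over the hot plate.
- **Forces:** readings at the tool during the pushes were about 3.5 N at most. One reading while lifting away showed 6.6 N upward, which I put down to the lift itself, as the next was near zero.
- **Fourth click:** the tool still read 2.9 N at the end of this push, so I could not tell then whether the click had passed. The view after backing off showed that it had.

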